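# Unscrew a spring-loaded valve cap and set it in the parts tray

## Task

Unscrew the round dark steel cap from the valve standing on the bench (anticlockwise seen from above, regrasping as needed) and keep hold of it as it comes free, because a spring under it throws it off. Do not pull hard on it while the thread or its catch still holds it, and do not let it go until it rests upright, open end down, in the grey tray. Leave the two pistons and the gauge case where they are.

Things in the scene. Friction and masses are not known exactly. Their poses are not given: they have to be found in the camera images.
- cap_center (a point): Centre (half-way up, on the axis) of the round dark steel screw cap on the valve: 40 mm across (16 flats, grip it anywhere round), 41.5 mm tall, closed flat top, open underneath, 0.1 to 0.17 kg. z = cap axis, up. Unscrew anticlockwise seen from above (positive about z): it rises about 16 mm per turn, with about 1.5 mm axial play, for about one turn.
- cap: The same cap, origin at the centre of its open lower rim, 20.75 mm below cap_center. A spring plunger under it pushes it up with 6 to 8 N all the way. Let go while thread or catch holds it, it stays where it is. More than 70 N between cap and valve (all contacts added; a hard pull, or turning without following the rise) counts as forcing.
- valve: Valve fixed to the bench: green cast foot 132 mm across and 18 mm high, aluminium block 70 x 62 mm up to 60 mm high, and on top a vertical threaded steel neck, hidden under the cap. Origin: centre of the foot's underside on the bench; z up along the neck axis. As found, the cap reaches from 66 to 108 mm above the bench.
- neck_top (a point): Top of the valve's neck (22 mm across, 100 mm above the bench), hidden in the cap. Past the thread's end the spring lifts the cap about 8 mm, but a safety catch here still holds it; turn on anticlockwise a further 0 to about 0.4 turn (hidden, differs each time) until lugs meet gaps. Then it is free: it lifts 15 mm and more with no resistance. This can only be felt.
- block_top (a point): Centre of the top of the aluminium block, 60 mm above the bench. The cap is clear of the valve once it is 45 mm above its starting height. Before a regrasp, easing the cap back clockwise by about 15 degrees makes sure that its lugs sit well under the thread or catch.
- tray: Grey plastic parts tray fixed to the bench, 140 x 140 mm outside, walls 4 mm thick and 24 mm high, floor 4 mm thick. Origin: centre of its underside; x and y along its sides. The standing cap's centre is then about 25 mm above the bench.
- piston_a: Bystander: loose dark steel piston standing on its 38 mm flange, 66 mm tall. Origin: centre of its underside.
- piston_b: Bystander: a second piston like the first. Origin: centre of its underside.
- gauge_case: Bystander: closed black plastic case 50 x 90 x 26 mm lying on the bench. Origin: centre of its underside.
Things that resemble listed ones, but are neither listed nor needed, are in the scene too. Leave any orange or purple look-alike of the cap alone.

How it is judged:
By the outcome, as a careful person would: the job done as asked, in the order asked, and still so for the second after the job is handed in, with the robot touching nothing.
It also fails if it takes over 72 s, if anything falls off the work surface, if the arm or the gripper's body presses on something with over 40 N, if the wrist force passes 120 N, or if a joint passes its speed limit or range.

## Robot

A 7-joint arm with a two-finger parallel gripper is mounted at the origin on the work surface. World frame = base frame: x ahead of the robot, y to its left, z up, the work surface at z = 0. Lengths are in m, angles in rad, forces in N, time in s.
With the tool pointing down it reaches from about 0.4 to 0.85 m from the base axis. Payload 10.4 kg.
Tool frame: the origin (TCP) lies midway between the tips of the shut fingers; the grasp point (between the pads) lies hold_point_z behind it (hold_point_z is the distance from the TCP to the grasp point, in m); z points along the fingers, y is the line along which they close (so a half turn about z gives the same grasp; the last joint's range is limited). The gripper opens to 87 mm and grips with 3 to 60 N. Pads are 19 mm wide; open, the fingers measure 117 mm over their backs; the gripper's body (75 mm by 190 mm) begins 51 mm behind the grasp point.
Start: joints at [-1.21, 0.332, -0.065, 1.46, 0.022, 1.35, -0.088], TCP at [0.234, 0.58, 0.223] pointing down, gripper open.
Joint ranges: [-2.6, 2.6], [-0.5, 2.12], [-1.47, 1.34], [0.16, 2.42], [-1.27, 4.41], [0.06, 2.06], [-2.6, 2.6]. Speed limits (rad/s): [2.22, 2.22, 2.79, 2.79, 3.14, 3.14, 3.14].

## Interface

Orientations are given as a unit quaternion [x, y, z, w].
In Python, from bench import * gives the robot as it stands. The module is installed in compiled form; this text tells all that it offers.
- The arm moves only by the tool drive_tool, never from a script. Its argument "increments" is a list of rows, each a list of 6 numbers: the shift along the tool's x, y, z scaled (see below), then the turn, a rotation vector about the tool's x, y, z scaled (see below). In form: [[dx, dy, dz, rx, ry, rz], ...]. A call has exactly 5 rows; each row is the pose to reach, as a shift and turn from the pose commanded when the call began, along the tool's axes at that moment; what a row does not reach only later rows make up. The controller multiplies each number of a shift by 300 mm and each number of a turn by pi/4 rad. A row lasts 1/12 s, in which the tool goes at most 41.7 mm and 7.16 degrees, less where a joint would pass 70% of its speed; a pose out of reach is approached as far as the arm can. A call with a number of a shift or a turn outside -1 to 1 is refused whole. A call with a gripper value outside its range is refused whole. "claw" is the closure, from 0 (fully open) to 1 (shut), set as the call begins (left out, the last holds). The fingers move at their own pace and stop on an object; "force" is the grip in N (left out, the last holds). Time passes only in rows, so rows that repeat a pose let the fingers close, or fill a call up. It gives the time, the measured TCP pose, the force, the opening and the grip force at its end, in the units of the state.
- read_state(): the state, without advancing time (a new reading comes with each control period).
- camera(name): name is "scene" or "side" or "wrist"; returns the picture (400x640x3 uint8, blue, green, red); there is no depth.
- get_calibration(name): a dict with "K" (3x3 intrinsics, pixels), "k1" (the pictures are not rectified: a ray, as slopes to the right and down, at radius r is drawn at 1 + k1 r^2 times it, then the intrinsics apply), "position" and "rotation" of the camera in the world. Camera axes: x right, y down, z forward; pixel columns grow to the right and rows downward; lengths in m; the calibration is good to about 2 mm. A picture is of the moment at which its call begins: read the wrist's pose just before it. get_calibration takes no time and is no camera call; for the wrist camera it gives the pose at the moment of the call.
- close_job(): hands the job in; it is judged then, once.
The state is a dict: "time": time; "joint_positions": joint angles; "joint_vel": joint speeds; "joint_torque": joint torques, N m; "ee_pos": TCP position; "eef_rot": TCP orientation; "ft_force": force on the tool from outside, world axes, zero at the start; "torque": the same for the moment, N m; "width": finger opening in m; "grip_force": force on a finger pad.
Only numpy, scipy, OpenCV 4.12 (cv2) and the standard library are available. Lean on these libraries where they do the work, as an engineer would, in place of code of your own. Each camera call takes 0.05 s, during which the arm holds its last target. There are 200 camera calls.

## Working session

There is one attempt and no reset: what is moved stays moved. The work goes in short steps, Python scripts to look and compute and a tool call to move; the robot and the scene stay as the last step left them, time stands still between calls to the robot, and variables do not carry over. Pictures are saved under pics/ and viewed, at most 10 in all, crops included, and the job is handed in when it is done.

Besides the shell and the picture viewer there is one more tool, called after "Emit:" as name([rows], argument=value, ...), one row to a line, values as JSON. drive_tool: Moves the arm, as the interface text tells. Its arguments: {"type":"object","properties":{"increments":{"type":"array","items":{"type":"array","items":{"type":"number"}}},"claw":{"type":"number"},"force":{"type":"number"}},"required":["increments"]}

```bash
ls; mkdir -p pics; cat > h.py <<'E'
from bench import *
import numpy as np, cv2
from scipy.spatial.transform import Rotation as R
def ray(c,u,v):
    K=np.array(c["K"]);d=np.array([(u-K[0,2])/K[0,0],(v-K[1,2])/K[1,1]]);s=d.copy()
    for _ in range(20): s=d/(1+c["k1"]*(s@s))
    r=np.array(c["rotation"]); r=r if r.shape==(3,3) else R.from_quat(r).as_matrix()
    return np.array(c["position"]), r@np.array([s[0],s[1],1])
def onz(c,u,v,z):
    p,d=ray(c,u,v); return p+d*(z-p[2])/d[2]
E
python3 - <<'E'
from h import *
s=read_state()
for k in s: print(k,np.round(s[k],4))
for n in ("scene","side","wrist"):
    c=get_calibration(n);print(n,c)
a=camera("scene");b=camera("side")
cv2.imwrite("pics/scene.png",a);cv2.imwrite("pics/side.png",b)
E
```

```text
pics
time 0.0
joint_positions [-1.2096  0.3329 -0.0647  1.461   0.0216  1.3499 -0.0885]
joint_vel [ 0.0003 -0.0009 -0.0026 -0.0009  0.001   0.0007 -0.0006]
joint_torque [ 7.00000e-04 -6.23255e+01  2.51000e-02 -3.89902e+01 -6.14000e-02
  3.96000e-02  1.00000e-04]
ee_pos [0.2339 0.5791 0.2217]
eef_rot [ 1.907e-01  9.816e-01 -7.000e-04 -1.000e-04]
ft_force [-0.0881 -0.6068  0.6728]
torque [-0.      0.0414  0.0049]
grip_force 0.0
width 0.0872
scene {'K': array([[414.47931994,   0.        , 309.02397849],
       [  0.        , 414.47931994, 199.25789074],
       [  0.        ,   0.        ,   1.        ]]), 'k1': -0.03362422227301869, 'position': array([ 0.92993333, -0.21877536,  0.82492687]), 'rotation': array([ 0.82650922,  0.50191067, -0.12831065, -0.22023753])}
side {'K': array([[385.85098062,   0.        , 317.54896049],
       [  0.        , 385.85098062, 199.10922204],
       [  0.        ,   0.        ,   1.        ]]), 'k1': -0.06445963646596461, 'position': array([ 0.19766913, -0.39030575,  0.63582156]), 'rotation': array([ 0.86770481, -0.32343935,  0.13463511, -0.35263118])}
wrist {'K': array([[351.82828551,   0.        , 314.78373117],
       [  0.        , 351.82828551, 200.07129066],
       [  0.        ,   0.        ,   1.        ]]), 'k1': -0.05157724915657634, 'position': array([0.1679617 , 0.60588365, 0.38453648]), 'rotation': array([0.82177633, 0.55460892, 0.07247773, 0.10880983])}
```

View pics/scene.png

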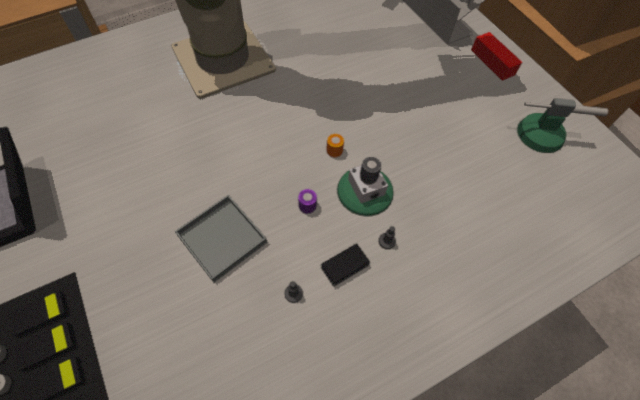

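View pics/side.png

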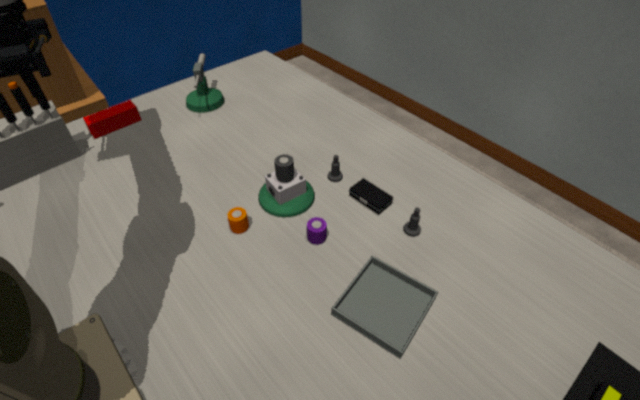

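The scene view shows the valve, with its green foot at (365,190) and dark cap at (371,165). The tray is at (221,238), pistons at (293,290) and (388,237), the case at (345,264). The look-alikes are orange (335,145) and purple (307,200), plus a green stand with a bar at (543,132). In the side view the cap is at (284,165), the tray at (385,305).

Candidates for the cap: dark (371,165) is on the block and neck, so it fits. The orange and purple ones stand on the bench and don't.

```bash
python3 - <<'E'
from h import *
a=cv2.imread("pics/scene.png");b=cv2.imread("pics/side.png")
pts={}
for n,im,win,capw in(("scene",a,(330,160,400,220),(355,150,388,190)),("side",b,(250,165,320,220),(270,150,300,185))):
    c=get_calibration(n);hsv=cv2.cvtColor(im,cv2.COLOR_BGR2HSV)
    m=cv2.inRange(hsv,(45,70,20),(90,255,255));x0,y0,x1,y1=win
    k=np.zeros_like(m);k[y0:y1,x0:x1]=m[y0:y1,x0:x1]
    h=cv2.convexHull(cv2.findNonZero(k))[:,0,:].astype(float)
    w=np.array([onz(c,u,v,.018)[:2] for u,v in h]).astype(np.float32)
    print(n,"foot circle",cv2.minEnclosingCircle(w), "ellipse",cv2.fitEllipse(w))
    x0,y0,x1,y1=capw
    print(n,"gray min/hsv cap");g=cv2.cvtColor(im,cv2.COLOR_BGR2GRAY)
    d=(g<95).astype(np.uint8)*255;k=np.zeros_like(d);k[y0:y1,x0:x1]=d[y0:y1,x0:x1]
    print(cv2.boundingRect(k))
    cc=im[y0-15:y1+40,x0-35:x1+35]; pts[n]=cv2.resize(cc,None,fx=4,fy=4,interpolation=cv2.INTER_CUBIC)[:360,:390]
    # tray: corners by mask of tray region
    tw=(165,185,280,290) if n=="scene" else (322,248,447,362)
    x0,y0,x1,y1=tw; sub=g[y0:y1,x0:x1]
    t=cv2.inRange(sub,0,int(cv2.threshold(sub,0,255,cv2.THRESH_OTSU)[0]))
    cs=max(cv2.findContours(t,cv2.RETR_EXTERNAL,cv2.CHAIN_APPROX_NONE)[0],key=cv2.contourArea)
    q=cv2.approxPolyDP(cv2.convexHull(cs),5,True)[:,0]+[x0,y0]
    w=np.array([onz(c,u,v,.024)[:2] for u,v in q]);print("tray",q.tolist(),w.round(4).tolist(),"mean",w.mean(0),"edges",np.linalg.norm(w-np.roll(w,1,0),axis=1))
h=min(p.shape[0] for p in pts.values())
cv2.imwrite("pics/crop.png",np.hstack([p[:h] for p in pts.values()]))
E
```

```text
scene foot circle ((0.5650920867919922, 0.12359867244958878), 0.06311225891113281) ellipse ((0.565280020236969, 0.12339125573635101), (0.1238616406917572, 0.1250838190317154), 31.285600662231445)
scene gray min/hsv cap
(355, 157, 33, 33)
tray [[229, 195], [269, 244], [217, 284], [175, 231]] [[0.4395, -0.1559], [0.5881, -0.1265], [0.619, -0.255], [0.4691, -0.2918]] mean [ 0.52893519 -0.20728486] edges [0.13908945 0.15145221 0.13214952 0.15437624]
side foot circle ((0.5512663125991821, 0.11866996437311172), 0.0635736957192421) ellipse ((0.5503667593002319, 0.11822608858346939), (0.12396548688411713, 0.12501554191112518), 51.04756546020508)
side gray min/hsv cap
(270, 155, 30, 30)
tray [[371, 256], [437, 292], [400, 358], [331, 314]] [[0.57, -0.1257], [0.6024, -0.2602], [0.4595, -0.2953], [0.4284, -0.1656]] mean [ 0.51508081 -0.21171447] edges [0.14713397 0.13834337 0.14710945 0.13344396]
```

View pics/crop.png

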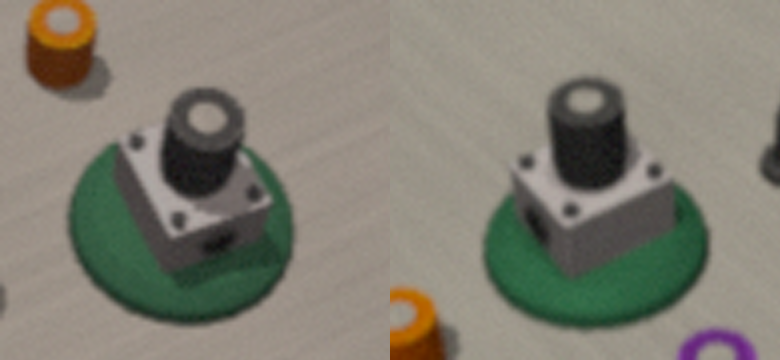

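The crop confirms it: the dark cap sits on the aluminium block over the green foot. Its top centre is about (371.3,164.5) in the scene view and (284.2,160.8) in the side view. The two views disagree by about 14 mm on the given planes, so I'll triangulate.

```bash
python3 - <<'E'
from h import *
C={n:get_calibration(n) for n in("scene","side","wrist")}
def tri(a,b):
    p,d=ray(C["scene"],*a);q,e=ray(C["side"],*b);d=d/np.linalg.norm(d);e=e/np.linalg.norm(e)
    A=np.stack([d,-e],1);t=np.linalg.lstsq(A,q-p,rcond=None)[0]
    x=p+t[0]*d;y=q+t[1]*e
    return ((x+y)/2).round(4),np.linalg.norm(x-y).round(4)
print("captop",tri((371.3,164.5),(284.2,160.8)))
for a,b in(((229,195),(331,314)),((269,244),(371,256)),((217,284),(437,292)),((175,231),(400,358))):print("tray",tri(a,b))
for n,uv in(("scene",(371.3,164.5)),("side",(284.2,160.8))):print(n,onz(C[n],*uv,.108).round(4))
cv2.imwrite("pics/w0.png",camera("wrist"))
E
```

```text
captop (array([0.5592, 0.129 , 0.1085]), np.float64(0.0008))
tray (array([ 0.4328, -0.1577,  0.0109]), np.float64(0.006))
tray (array([ 0.5802, -0.1218,  0.008 ]), np.float64(0.0059))
tray (array([ 0.6129, -0.2562,  0.0079]), np.float64(0.0012))
tray (array([ 0.4636, -0.2933,  0.0142]), np.float64(0.0011))
scene [0.5587 0.1296 0.108 ]
side [0.5595 0.1289 0.108 ]
```

View pics/w0.png

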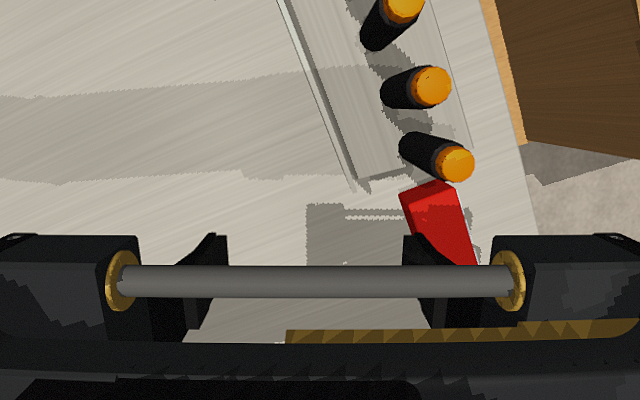

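```bash
cat >> h.py <<'E'
def plan(p,yaw=None):
    s=read_state();T=R.from_quat(s["eef_rot"])
    M=T.as_matrix();y0=np.degrees(np.arctan2(M[1,1],M[0,1]))
    d=M.T@(np.array(p)-s["ee_pos"])
    print("t",np.round(s["time"],2),"pos",np.round(s["ee_pos"],4),"tilt",M[:,2].round(4),"yaw",round(y0,2),"q",np.round(s["joint_positions"],3),"F",np.round(s["ft_force"],1),"M",np.round(s["torque"],2),"w",np.round(s["width"],4),"g",np.round(s["grip_force"],1))
    print("shift units",(d/.3).round(4))
    if yaw is not None:print("turn deg world",round(yaw-y0,2),"-> rz",round(-(yaw-y0)/45,4))
E
python3 - <<'E'
import bench;print([ (n,getattr(bench,n)) for n in dir(bench) if not n.startswith('__')])
from h import *
plan([.559,.129,.2])
E
```

```text
[('PlanningError', <class 'bench.PlanningError'>), ('camera', <function make.<locals>.drawn_camera at 0x7fac51908040>), ('close_job', <function connect.<locals>.done at 0x7fac51e87740>), ('get_calibration', <function make.<locals>.<lambda> at 0x7fac519085e0>), ('hold_point_z', 0.0187), ('read_state', <function make.<locals>.<lambda> at 0x7fac51908540>)]
t 0.15 pos [0.2339 0.5793 0.2219] tilt [-3.e-04 -1.e-03 -1.e+00] yaw 68.01 q [-1.21   0.333 -0.065  1.461  0.022  1.35  -0.089] F [ 0.1  0.  -0.1] M [-0.02  0.02 -0.03] w 0.0871 g 0.0
shift units [-1.5667 -0.9859  0.0743]
```

Emit:
drive_tool([
  [-0.1, -0.063, 0, 0, 0, 0.15],
  [-0.2, -0.126, 0, 0, 0, 0.3],
  [-0.3, -0.19, 0, 0, 0, 0.45],
  [-0.4, -0.25, 0, 0, 0, 0.6],
  [-0.5, -0.315, 0, 0, 0, 0.75],
], claw=0, force=40)

```text
time: 0.57
ee_pos: [0.3384, 0.4343, 0.2224]
eef_rot: [0.47, 0.883, -0.0, -0.0]
ft_force: [1.5, 1.1, 0.0]
width: 0.0869
grip_force: 0.0
```

```bash
python3 -c "
from h import *
plan([.559,.129,.2],-127)"
```

```text
t 0.57 pos [0.3384 0.4343 0.2224] tilt [-2.e-04 -0.e+00 -1.e+00] yaw 33.94 q [-1.068  0.166  0.086  1.667 -0.015  1.309 -0.387] F [1.5 1.1 0. ] M [-0.06 -0.01 -0.01] w 0.0869 g 0.0
shift units [-1.2547  0.042   0.0744]
turn deg world -160.94 -> rz 3.5764
```

Emit:
drive_tool([
  [-0.12, 0, 0, 0, 0, 0.15],
  [-0.24, 0, 0, 0, 0, 0.3],
  [-0.36, 0.01, 0, 0, 0, 0.45],
  [-0.48, 0.02, 0, 0, 0, 0.6],
  [-0.6, 0.02, 0, 0, 0, 0.75],
])

```text
time: 0.98
ee_pos: [0.4449, 0.2888, 0.2225]
eef_rot: [0.706, 0.708, 0.0, -0.0]
ft_force: [-0.2, 0.8, -0.5]
width: 0.0872
grip_force: 0.0
```

```bash
python3 -c "
from h import *
plan([.559,.129,.2],-115)"
```

```text
t 0.98 pos [0.4449 0.2888 0.2225] tilt [ 1.e-04  2.e-04 -1.e+00] yaw 0.18 q [-0.901  0.118  0.261  1.725 -0.032  1.302 -0.631] F [-0.2  0.8 -0.5] M [-0.09  0.02  0.03] w 0.0872 g 0.0
shift units [-0.534   0.3786  0.075 ]
turn deg world -115.18 -> rz 2.5595
```

Emit:
drive_tool([
  [-0.1, 0.07, 0, 0, 0, 0.15],
  [-0.2, 0.14, 0, 0, 0, 0.3],
  [-0.3, 0.21, 0, 0, 0, 0.45],
  [-0.41, 0.29, 0, 0, 0, 0.6],
  [-0.5, 0.36, 0, 0, 0, 0.75],
])

```text
time: 1.4
ee_pos: [0.5544, 0.1386, 0.2226]
eef_rot: [0.881, 0.472, 0.0, 0.0]
ft_force: [-0.5, 0.1, -0.4]
width: 0.0874
grip_force: 0.0
```

Emit:
drive_tool([
  [0, 0, 0, 0, 0, 0.155],
  [0, 0, 0, 0, 0, 0.31],
  [0, 0, 0, 0, 0, 0.465],
  [0, 0, 0, 0, 0, 0.62],
  [0, 0, 0, 0, 0, 0.775],
])

```text
time: 1.82
ee_pos: [0.5532, 0.1413, 0.2222]
eef_rot: [0.982, 0.187, -0.0, 0.0]
ft_force: [0.6, 0.2, -0.0]
width: 0.0873
grip_force: 0.0
```

Emit:
drive_tool([
  [0, 0, 0, 0, 0, 0.155],
  [0, 0, 0, 0, 0, 0.31],
  [0, 0, 0, 0, 0, 0.465],
  [0, 0, 0, 0, 0, 0.62],
  [0, 0, 0, 0, 0, 0.775],
])

```text
time: 2.23
ee_pos: [0.5532, 0.1413, 0.2223]
eef_rot: [0.993, -0.116, -0.0, 0.0]
ft_force: [0.5, 0.5, -0.3]
width: 0.0868
grip_force: 0.0
```

```bash
python3 -c "
from h import *
plan([.559,.129,.16],-115)
cv2.imwrite('pics/w1.png',camera('wrist'))"
```

```text
t 2.23 pos [0.5532 0.1413 0.2223] tilt [-4.e-04 -1.e-04 -1.e+00] yaw -103.33 q [-0.829  0.229  0.587  1.637 -0.13   1.316 -2.025] F [ 0.5  0.5 -0.3] M [-0.07  0.14 -0.03] w 0.0868 g 0.0
shift units [0.0285 0.0355 0.2077]
turn deg world -11.67 -> rz 0.2593
```

View pics/w1.png

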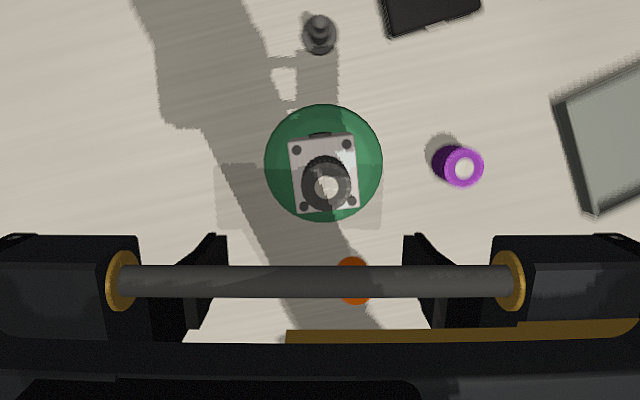

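The wrist view shows the cap top centre at about (326,187), the foot at (323,163), and the orange cap at (354,280), behind the finger line.

```bash
python3 - <<'E'
from h import *
c=get_calibration("wrist");im=cv2.imread("pics/w1.png")
hsv=cv2.cvtColor(im,cv2.COLOR_BGR2HSV);m=cv2.inRange(hsv,(45,70,20),(90,255,255))
k=np.zeros_like(m);k[90:232,250:400]=m[90:232,250:400]
h=cv2.convexHull(cv2.findNonZero(k))[:,0,:].astype(float)
print("foot",cv2.fitEllipse(np.array([onz(c,u,v,.018)[:2] for u,v in h],np.float32)))
g=cv2.cvtColor(im,cv2.COLOR_BGR2GRAY)
w=g[170:205,310:345];b=(w>150).astype(np.uint8)
n,l,st,ce=cv2.connectedComponentsWithStats(b)
for s,q in zip(st[1:],ce[1:]): 
  if s[4]>50:print(s[4],q+[310,170],onz(c,*(q+[310,170]),.108))
print("eye",onz(c,326.5,187.5,.108)); print(c["position"])
o=cv2.inRange(hsv,(5,120,60),(20,255,255));k=o*0;k[250:310,330:380]=o[250:310,330:380];print("orange",onz(c,*cv2.findNonZero(k)[:,0].mean(0),.03))
E
```

```text
foot ((0.5604267120361328, 0.13041368126869202), (0.12443849444389343, 0.12545320391654968), 81.9126968383789)
303 [328.56105611 185.66666667] [0.55810318 0.12849097 0.108     ]
eye [0.55702453 0.13045685 0.108     ]
[0.62178765 0.12430496 0.3850468 ]
orange [0.43050923 0.12736314 0.03      ]
```

Emit:
drive_tool([
  [0.006, 0.01, 0.05, 0, 0, 0.09],
  [0.012, 0.02, 0.1, 0, 0, 0.18],
  [0.018, 0.03, 0.15, 0, 0, 0.26],
  [0.028, 0.036, 0.2, 0, 0, 0.26],
  [0.028, 0.036, 0.208, 0, 0, 0.26],
])

```text
time: 2.7
ee_pos: [0.5579, 0.1281, 0.1576]
eef_rot: [0.977, -0.213, -0.001, 0.001]
ft_force: [-0.2, -0.3, -0.4]
width: 0.0874
grip_force: 0.0
```

```bash
python3 -c "
from h import *
plan([.5585,.129,.073],-115)"
```

```text
t 2.7 pos [0.5579 0.1281 0.1576] tilt [-0.0033 -0.0017 -1.    ] yaw -114.56 q [-0.815  0.293  0.608  1.715 -0.177  1.194 -2.16 ] F [-0.2 -0.3 -0.4] M [-0.03  0.22 -0.01] w 0.0874 g 0.0
shift units [ 0.0011 -0.0043  0.282 ]
turn deg world -0.44 -> rz 0.0097
```

Emit:
drive_tool([
  [0.001, -0.003, 0.09, 0, 0, 0],
  [0.001, -0.003, 0.18, 0, 0, 0],
  [0.001, -0.003, 0.25, 0, 0, 0],
  [0.001, -0.003, 0.28, 0, 0, 0],
  [0.001, -0.003, 0.28, 0, 0, 0],
])

```text
time: 3.12
ee_pos: [0.5586, 0.1296, 0.0747]
eef_rot: [0.977, -0.213, -0.001, 0.001]
ft_force: [-0.3, 0.2, -0.3]
width: 0.0864
grip_force: 0.0
```

Emit:
drive_tool([
  [0, 0, 0, 0, 0, 0],
  [0, 0, 0, 0, 0, 0],
  [0, 0, 0, 0, 0, 0],
  [0, 0, 0, 0, 0, 0],
  [0, 0, 0, 0, 0, 0],
], claw=1, force=20)

```text
time: 3.53
ee_pos: [0.5602, 0.1298, 0.0769]
eef_rot: [0.977, -0.214, 0.0, -0.0]
ft_force: [-0.6, 0.1, -0.4]
width: 0.0615
grip_force: 0.0
```

```bash
python3 -c "
from h import *
plan([.5585,.129,.073],-115)"
```

```text
t 3.53 pos [0.5602 0.1298 0.0769] tilt [ 1.1e-03  7.0e-04 -1.0e+00] yaw -114.68 q [-0.784  0.387  0.579  1.789 -0.243  1.035 -2.115] F [-0.6  0.1 -0.4] M [ 0.03  0.2  -0.  ] w 0.0615 g 0.0
shift units [-0.0039  0.0048  0.0131]
turn deg world -0.32 -> rz 0.0071
```

Emit:
drive_tool([
  [-0.004, 0.002, 0.013, 0, 0, 0],
  [-0.004, 0.002, 0.013, 0, 0, 0],
  [-0.004, 0.002, 0.013, 0, 0, 0],
  [-0.004, 0.002, 0.013, 0, 0, 0],
  [-0.004, 0.002, 0.013, 0, 0, 0],
])

```text
time: 3.95
ee_pos: [0.5583, 0.1302, 0.0721]
eef_rot: [0.977, -0.213, -0.0, -0.0]
ft_force: [0.5, 3.4, -2.4]
width: 0.0397
grip_force: 20.0
```

Emit:
drive_tool([
  [0, 0, 0, 0, 0, 0],
  [0, 0, 0, 0, 0, 0],
  [0, 0, 0, 0, 0, 0],
  [0, 0, 0, 0, 0, 0],
  [0, 0, 0, 0, 0, 0],
])

```text
time: 4.37
ee_pos: [0.5583, 0.1302, 0.0721]
eef_rot: [0.977, -0.214, -0.0, -0.0]
ft_force: [1.0, 5.4, -3.2]
width: 0.0398
grip_force: 20.0
```

```bash
python3 -c "
from h import *
plan([.5585,.129,.073],-115)"
```

```text
t 4.37 pos [0.5583 0.1302 0.0721] tilt [-1.e-04  7.e-04 -1.e+00] yaw -114.66 q [-0.784  0.391  0.577  1.797 -0.246  1.026 -2.114] F [ 1.   5.4 -3.2] M [ 1.07  0.07 -0.02] w 0.0398 g 20.0
shift units [ 0.0024  0.0034 -0.0028]
turn deg world -0.34 -> rz 0.0076
```

Emit:
drive_tool([
  [0, -0.003, 0, 0, 0, 0],
  [0, -0.003, -0.0005, 0, 0, -0.08],
  [0, -0.003, -0.001, 0, 0, -0.16],
  [0, -0.003, -0.0016, 0, 0, -0.24],
  [0, -0.003, -0.0021, 0, 0, -0.32],
], force=40)

```text
time: 4.78
ee_pos: [0.559, 0.1297, 0.0729]
eef_rot: [0.996, -0.088, 0.0, 0.0]
ft_force: [1.7, 0.9, -2.6]
width: 0.0394
grip_force: 40.0
```

```bash
python3 -c "
from h import *
plan([.5585,.129,.073],-115)"
```

```text
t 4.78 pos [0.559  0.1297 0.0729] tilt [ 2.e-04 -7.e-04 -1.e+00] yaw -100.15 q [-0.746  0.383  0.529  1.793 -0.221  1.026 -1.88 ] F [ 1.7  0.9 -2.6] M [ 0.22 -0.03 -0.13] w 0.0394 g 40.0
shift units [-0.0011  0.0024 -0.0005]
turn deg world -14.85 -> rz 0.3299
```

Emit:
drive_tool([
  [0, 0, -0.001, 0, 0, -0.15],
  [0, 0, -0.002, 0, 0, -0.3],
  [0, 0, -0.003, 0, 0, -0.45],
  [0, 0, -0.004, 0, 0, -0.6],
  [0, 0, -0.005, 0, 0, -0.75],
])

```text
time: 5.2
ee_pos: [0.5594, 0.1296, 0.0744]
eef_rot: [0.979, 0.206, 0.0, 0.0]
ft_force: [3.4, 0.8, -3.7]
width: 0.0393
grip_force: 40.0
```

Emit:
drive_tool([
  [0, 0, -0.001, 0, 0, -0.15],
  [0, 0, -0.002, 0, 0, -0.3],
  [0, 0, -0.003, 0, 0, -0.45],
  [0, 0, -0.004, 0, 0, -0.6],
  [0, 0, -0.005, 0, 0, -0.75],
])

```text
time: 5.62
ee_pos: [0.5595, 0.1295, 0.0759]
eef_rot: [0.877, 0.481, 0.0, 0.001]
ft_force: [2.8, 0.5, -4.7]
width: 0.0395
grip_force: 40.0
```

```bash
python3 -c "
from h import *
plan([.5585,.129,.073],-115)"
```

```text
t 5.62 pos [0.5595 0.1295 0.0759] tilt [ 1.2e-03 -8.0e-04 -1.0e+00] yaw -32.51 q [-0.576  0.354  0.321  1.781 -0.127  1.025 -0.775] F [ 2.8  0.5 -4.7] M [ 0.04 -0.64 -0.08] w 0.0395 g 40.0
shift units [-0.003  -0.0019  0.0096]
turn deg world -82.49 -> rz 1.833
```

Emit:
drive_tool([
  [0.002, 0.001, -0.001, 0, 0, -0.15],
  [0.002, 0.001, -0.002, 0, 0, -0.3],
  [0.002, 0.001, -0.003, 0, 0, -0.45],
  [0.002, 0.001, -0.004, 0, 0, -0.6],
  [0.002, 0.001, -0.005, 0, 0, -0.75],
])

```text
time: 6.03
ee_pos: [0.56, 0.13, 0.0774]
eef_rot: [0.699, 0.715, 0.0, 0.001]
ft_force: [2.0, 0.8, -3.7]
width: 0.0392
grip_force: 40.0
```

Emit:
drive_tool([
  [0, 0, -0.001, 0, 0, -0.15],
  [0, 0, -0.002, 0, 0, -0.3],
  [0, 0, -0.003, 0, 0, -0.45],
  [0, 0, -0.004, 0, 0, -0.6],
  [0, 0, -0.005, 0, 0, -0.75],
])

```text
time: 6.45
ee_pos: [0.5601, 0.13, 0.079]
eef_rot: [0.462, 0.887, 0.0, 0.001]
ft_force: [3.5, 2.3, -4.4]
width: 0.0394
grip_force: 40.0
```

```bash
python3 -c "
from h import *
plan([.5585,.129,.073],-115)"
```

```text
t 6.45 pos [0.5601 0.13   0.079 ] tilt [ 1.3e-03 -5.0e-04 -1.0e+00] yaw 34.99 q [-0.417  0.343  0.129  1.768 -0.05   1.032  0.341] F [ 3.5  2.3 -4.4] M [ 0.37 -0.67 -0.06] w 0.0394 g 40.0
shift units [ 0.0002 -0.0063  0.0199]
turn deg world -149.99 -> rz 3.3332
```

Emit:
drive_tool([
  [0, 0, -0.001, 0, 0, -0.15],
  [0, 0, -0.002, 0, 0, -0.3],
  [0, 0, -0.003, 0, 0, -0.45],
  [0, 0, -0.004, 0, 0, -0.6],
  [0, 0, -0.005, 0, 0, -0.75],
])

```text
time: 6.87
ee_pos: [0.56, 0.1298, 0.0805]
eef_rot: [0.185, 0.983, -0.0, 0.001]
ft_force: [3.0, 1.6, -2.0]
width: 0.0395
grip_force: 40.0
```

Emit:
drive_tool([
  [0, 0, -0.001, 0, 0, -0.15],
  [0, 0, -0.002, 0, 0, -0.3],
  [0, 0, -0.003, 0, 0, -0.45],
  [0, 0, -0.004, 0, 0, -0.6],
  [0, 0, -0.005, 0, 0, -0.75],
])

```text
time: 7.28
ee_pos: [0.56, 0.1299, 0.0818]
eef_rot: [-0.109, 0.994, -0.0, 0.001]
ft_force: [2.4, 2.1, -3.3]
width: 0.0393
grip_force: 40.0
```

Emit:
drive_tool([
  [0, 0, -0.001, 0, 0, -0.15],
  [0, 0, -0.002, 0, 0, -0.3],
  [0, 0, -0.003, 0, 0, -0.45],
  [0, 0, -0.004, 0, 0, -0.6],
  [0, 0, -0.005, 0, 0, -0.75],
])

```text
time: 7.7
ee_pos: [0.5601, 0.1302, 0.0832]
eef_rot: [-0.393, 0.92, -0.0, 0.001]
ft_force: [2.7, 2.3, -2.2]
width: 0.0393
grip_force: 40.0
```

```bash
python3 -c "
from h import *
plan([.5585,.129,.073],-115)"
```

```text
t 7.7 pos [0.5601 0.1302 0.0832] tilt [ 1.2e-03 -1.0e-04 -1.0e+00] yaw 136.24 q [-0.189  0.345 -0.142  1.751  0.056  1.048  2.027] F [ 2.7  2.3 -2.2] M [ 0.62 -0.43 -0.05] w 0.0393 g 40.0
shift units [0.0065 0.001  0.0341]
turn deg world -251.24 -> rz 5.5831
```

Emit:
drive_tool([
  [0, 0, -0.001, 0, 0, -0.15],
  [0, 0, -0.002, 0, 0, -0.3],
  [0, 0, -0.003, 0, 0, -0.44],
  [0, 0, -0.002, 0, 0, -0.29],
  [0, 0, -0.001, 0, 0, -0.14],
])

```text
time: 8.12
ee_pos: [0.559, 0.1299, 0.0835]
eef_rot: [-0.439, 0.899, 0.0, -0.001]
ft_force: [-3.8, 1.5, 1.9]
width: 0.0395
grip_force: 40.0
```

Emit:
drive_tool([
  [0, 0, 0, 0, 0, 0.05],
  [0, 0, 0, 0, 0, 0.05],
  [0, 0, 0, 0, 0, 0.05],
  [0, 0, 0, 0, 0, 0.05],
  [0, 0, 0, 0, 0, 0.05],
])

```text
time: 8.53
ee_pos: [0.5591, 0.1299, 0.0834]
eef_rot: [-0.423, 0.906, -0.0, -0.001]
ft_force: [-2.4, -1.0, -0.4]
width: 0.0397
grip_force: 40.0
```

```bash
python3 -c "
from h import *
plan([.5585,.129,.073],-125)"
```

```text
t 8.53 pos [0.5591 0.1299 0.0834] tilt [-8.e-04 -9.e-04 -1.e+00] yaw 140.05 q [-0.18   0.345 -0.152  1.751  0.06   1.051  2.091] F [-2.4 -1.  -0.4] M [-0.33  0.58 -0.04] w 0.0397 g 40.0
shift units [ 0.0036 -0.0004  0.0347]
turn deg world -265.05 -> rz 5.89
```

Emit:
drive_tool([
  [0, 0, 0, 0, 0, 0],
  [0, 0, 0, 0, 0, 0],
  [0, 0, 0, 0, 0, 0],
  [0, 0, 0, 0, 0, 0],
  [0, 0, 0, 0, 0, 0],
], claw=0)

```text
time: 8.95
ee_pos: [0.5596, 0.1309, 0.0839]
eef_rot: [-0.423, 0.906, -0.0, 0.0]
ft_force: [0.0, -0.8, -0.2]
width: 0.0649
grip_force: 0.0
```

Emit:
drive_tool([
  [0, 0, 0, 0, 0, 0.158],
  [0, 0, 0, 0, 0, 0.316],
  [0, 0, 0, 0, 0, 0.474],
  [0, 0, 0, 0, 0, 0.632],
  [0, 0, 0, 0, 0, 0.79],
])

```text
time: 9.37
ee_pos: [0.5595, 0.1308, 0.0838]
eef_rot: [-0.123, 0.992, 0.0, 0.0]
ft_force: [1.0, -0.8, 0.4]
width: 0.0861
grip_force: 0.0
```

Emit:
drive_tool([
  [0, 0, 0, 0, 0, 0.158],
  [0, 0, 0, 0, 0, 0.316],
  [0, 0, 0, 0, 0, 0.474],
  [0, 0, 0, 0, 0, 0.632],
  [0, 0, 0, 0, 0, 0.79],
])

```text
time: 9.78
ee_pos: [0.5595, 0.1308, 0.0838]
eef_rot: [0.186, 0.983, 0.0, 0.0]
ft_force: [-0.0, 0.8, 0.5]
width: 0.0872
grip_force: 0.0
```

Emit:
drive_tool([
  [0, 0, 0, 0, 0, 0.158],
  [0, 0, 0, 0, 0, 0.316],
  [0, 0, 0, 0, 0, 0.474],
  [0, 0, 0, 0, 0, 0.632],
  [0, 0, 0, 0, 0, 0.79],
])

```text
time: 10.2
ee_pos: [0.5595, 0.1309, 0.0838]
eef_rot: [0.477, 0.879, 0.0, 0.0]
ft_force: [-0.4, -1.2, 0.5]
width: 0.0868
grip_force: 0.0
```

Emit:
drive_tool([
  [0, 0, 0, 0, 0, 0.158],
  [0, 0, 0, 0, 0, 0.316],
  [0, 0, 0, 0, 0, 0.474],
  [0, 0, 0, 0, 0, 0.632],
  [0, 0, 0, 0, 0, 0.79],
])

```text
time: 10.62
ee_pos: [0.5595, 0.1309, 0.0838]
eef_rot: [0.723, 0.691, 0.0, 0.0]
ft_force: [-0.6, 0.2, -0.1]
width: 0.0872
grip_force: 0.0
```

Emit:
drive_tool([
  [0, 0, 0, 0, 0, 0.158],
  [0, 0, 0, 0, 0, 0.316],
  [0, 0, 0, 0, 0, 0.474],
  [0, 0, 0, 0, 0, 0.632],
  [0, 0, 0, 0, 0, 0.79],
])

```text
time: 11.03
ee_pos: [0.5595, 0.1309, 0.0838]
eef_rot: [0.899, 0.438, 0.0, -0.0]
ft_force: [0.3, -0.7, -0.3]
width: 0.0871
grip_force: 0.0
```

Emit:
drive_tool([
  [0, 0, 0, 0, 0, 0.158],
  [0, 0, 0, 0, 0, 0.316],
  [0, 0, 0, 0, 0, 0.474],
  [0, 0, 0, 0, 0, 0.632],
  [0, 0, 0, 0, 0, 0.79],
])

```text
time: 11.45
ee_pos: [0.5595, 0.131, 0.0838]
eef_rot: [0.99, 0.142, 0.0, -0.0]
ft_force: [0.6, 0.4, -0.3]
width: 0.0868
grip_force: 0.0
```

```bash
python3 -c "
from h import *
plan([.5592,.1300,.083],-125)"
```

```text
t 11.45 pos [0.5595 0.131  0.0838] tilt [ 4.e-04  3.e-04 -1.e+00] yaw -73.62 q [-0.669  0.356  0.432  1.778 -0.17   1.043 -1.46 ] F [ 0.6  0.4 -0.3] M [-0.1   0.14 -0.01] w 0.0868 g 0.0
shift units [-0.0018  0.0028  0.0026]
turn deg world -51.38 -> rz 1.1417
```

Emit:
drive_tool([
  [0, 0.003, 0.002, 0, 0, 0.158],
  [0, 0.003, 0.002, 0, 0, 0.316],
  [0, 0.003, 0.002, 0, 0, 0.474],
  [0, 0.003, 0.002, 0, 0, 0.632],
  [0, 0.003, 0.002, 0, 0, 0.79],
])

```text
time: 11.87
ee_pos: [0.5597, 0.1301, 0.0832]
eef_rot: [0.986, -0.167, 0.0, -0.0]
ft_force: [-0.6, -0.0, -0.2]
width: 0.0868
grip_force: 0.0
```

Emit:
drive_tool([
  [0, 0, 0, 0, 0, 0.15],
  [0, 0, 0, 0, 0, 0.3],
  [0, 0, 0, 0, 0, 0.4],
  [0, 0, 0, 0, 0, 0.4],
  [0, 0, 0, 0, 0, 0.4],
])

```text
time: 12.28
ee_pos: [0.5597, 0.1301, 0.0831]
eef_rot: [0.949, -0.314, 0.0, -0.0]
ft_force: [-0.1, -0.5, -0.3]
width: 0.0873
grip_force: 0.0
```

Emit:
drive_tool([
  [0, 0, 0, 0, 0, 0],
  [0, 0, 0, 0, 0, 0],
  [0, 0, 0, 0, 0, 0],
  [0, 0, 0, 0, 0, 0],
  [0, 0, 0, 0, 0, 0],
], claw=1, force=20)

```text
time: 12.7
ee_pos: [0.5596, 0.1299, 0.0831]
eef_rot: [0.949, -0.316, -0.0, -0.0]
ft_force: [-0.4, -0.2, -0.2]
width: 0.0616
grip_force: 0.0
```

Emit:
drive_tool([
  [0, 0, 0, 0, 0, 0],
  [0, 0, 0, 0, 0, 0],
  [0, 0, 0, 0, 0, 0],
  [0, 0, 0, 0, 0, 0],
  [0, 0, 0, 0, 0, 0],
])

```text
time: 13.12
ee_pos: [0.5594, 0.1295, 0.083]
eef_rot: [0.949, -0.316, -0.0, 0.0]
ft_force: [-1.9, -2.2, 1.0]
width: 0.0397
grip_force: 20.0
```

```bash
python3 -c "
from h import *
plan([.5592,.1300,.083],-125)"
```

```text
t 13.12 pos [0.5594 0.1295 0.083 ] tilt [-5.e-04 -4.e-04 -1.e+00] yaw -126.85 q [-0.801  0.383  0.6    1.786 -0.245  1.049 -2.326] F [-1.9 -2.2  1. ] M [-0.42  0.52 -0.01] w 0.0397 g 20.0
shift units [-0.0016 -0.0009 -0.0001]
turn deg world 1.85 -> rz -0.0411
```

Emit:
drive_tool([
  [0, 0, -0.001, 0, 0, -0.15],
  [0, 0, -0.002, 0, 0, -0.3],
  [0, 0, -0.003, 0, 0, -0.45],
  [0, 0, -0.004, 0, 0, -0.6],
  [0, 0, -0.005, 0, 0, -0.75],
], force=50)

```text
time: 13.53
ee_pos: [0.5602, 0.1301, 0.0846]
eef_rot: [1.0, -0.024, 0.001, -0.0]
ft_force: [3.2, 1.1, -3.5]
width: 0.0395
grip_force: 50.1
```

Emit:
drive_tool([
  [0, 0, -0.001, 0, 0, -0.15],
  [0, 0, -0.002, 0, 0, -0.3],
  [0, 0, -0.003, 0, 0, -0.45],
  [0, 0, -0.004, 0, 0, -0.6],
  [0, 0, -0.005, 0, 0, -0.75],
])

```text
time: 13.95
ee_pos: [0.5601, 0.1305, 0.0861]
eef_rot: [0.964, 0.267, 0.001, -0.0]
ft_force: [2.0, 0.9, -4.6]
width: 0.0395
grip_force: 50.1
```

```bash
python3 -c "
from h import *
plan([.5592,.1300,.083],-125)"
```

```text
t 13.95 pos [0.5601 0.1305 0.0861] tilt [ 1.1e-03  8.0e-04 -1.0e+00] yaw -58.99 q [-0.631  0.349  0.388  1.774 -0.15   1.046 -1.219] F [ 2.   0.9 -4.6] M [ 0.25 -0.51 -0.08] w 0.0395 g 50.1
shift units [-0.0034 -0.0001  0.0104]
turn deg world -66.01 -> rz 1.4669
```

Emit:
drive_tool([
  [0, 0, -0.001, 0, 0, -0.15],
  [0, 0, -0.002, 0, 0, -0.3],
  [0, 0, -0.003, 0, 0, -0.45],
  [0, 0, -0.004, 0, 0, -0.6],
  [0, 0, -0.005, 0, 0, -0.7],
])

```text
time: 14.37
ee_pos: [0.56, 0.1303, 0.0877]
eef_rot: [0.855, 0.519, 0.001, -0.0]
ft_force: [1.0, 0.7, -0.6]
width: 0.0395
grip_force: 50.1
```

Emit:
drive_tool([
  [0, 0, -0.001, 0, 0, -0.1],
  [0, 0, -0.002, 0, 0, -0.2],
  [0, 0, -0.003, 0, 0, -0.3],
  [0, 0, -0.004, 0, 0, -0.4],
  [0, 0, -0.004, 0, 0, -0.4],
])

```text
time: 14.78
ee_pos: [0.5602, 0.1306, 0.0895]
eef_rot: [0.764, 0.645, 0.001, -0.0]
ft_force: [-0.5, 2.3, 4.7]
width: 0.0396
grip_force: 50.1
```

Emit:
drive_tool([
  [0, 0, -0.004, 0, 0, -0.03],
  [0, 0, -0.008, 0, 0, -0.06],
  [0, 0, -0.012, 0, 0, -0.06],
  [0, 0, -0.016, 0, 0, -0.06],
  [0, 0, -0.016, 0, 0, -0.06],
])

```text
time: 15.2
ee_pos: [0.56, 0.1304, 0.0941]
eef_rot: [0.75, 0.661, 0.001, 0.0]
ft_force: [1.0, 3.4, 5.7]
width: 0.0392
grip_force: 50.1
```

Emit:
drive_tool([
  [0, 0, -0.002, 0, 0, 0],
  [0, 0, -0.004, 0, 0, 0],
  [0, 0, -0.006, 0, 0, 0],
  [0, 0, -0.008, 0, 0, 0],
  [0, 0, -0.008, 0, 0, 0],
])

```text
time: 15.62
ee_pos: [0.5597, 0.1301, 0.0956]
eef_rot: [0.75, 0.662, 0.0, -0.0]
ft_force: [3.5, 4.1, -0.9]
width: 0.0394
grip_force: 50.1
```

Emit:
drive_tool([
  [0, 0, -0.001, 0, 0, -0.08],
  [0, 0, -0.001, 0, 0, -0.16],
  [0, 0, -0.001, 0, 0, -0.24],
  [0, 0, -0.001, 0, 0, -0.32],
  [0, 0, -0.001, 0, 0, -0.4],
])

```text
time: 16.03
ee_pos: [0.5591, 0.1298, 0.0955]
eef_rot: [0.636, 0.772, -0.0, -0.0]
ft_force: [1.4, 3.8, -0.9]
width: 0.0391
grip_force: 50.1
```

Emit:
drive_tool([
  [0, 0, 0, 0, 0, -0.08],
  [0, 0, 0, 0, 0, -0.16],
  [0, 0, 0, 0, 0, -0.24],
  [0, 0, 0, 0, 0, -0.32],
  [0, 0, 0, 0, 0, -0.4],
])

```text
time: 16.45
ee_pos: [0.559, 0.1298, 0.0954]
eef_rot: [0.507, 0.862, -0.001, -0.001]
ft_force: [2.6, 3.5, -1.7]
width: 0.0396
grip_force: 50.1
```

Emit:
drive_tool([
  [0, 0, 0, 0, 0, -0.08],
  [0, 0, 0, 0, 0, -0.16],
  [0, 0, 0, 0, 0, -0.24],
  [0, 0, 0, 0, 0, -0.32],
  [0, 0, 0, 0, 0, -0.4],
])

```text
time: 16.87
ee_pos: [0.5594, 0.13, 0.096]
eef_rot: [0.366, 0.931, -0.0, -0.0]
ft_force: [1.1, 3.6, 4.0]
width: 0.0394
grip_force: 50.1
```

Emit:
drive_tool([
  [0, 0, -0.003, 0, 0, 0],
  [0, 0, -0.006, 0, 0, 0],
  [0, 0, -0.009, 0, 0, 0],
  [0, 0, -0.012, 0, 0, 0],
  [0, 0, -0.012, 0, 0, 0],
])

```text
time: 17.28
ee_pos: [0.5594, 0.13, 0.1]
eef_rot: [0.368, 0.93, -0.0, -0.0]
ft_force: [-2.0, 4.8, 4.5]
width: 0.0394
grip_force: 50.2
```

Lifting freely. Another 6 mm, then further.

Emit:
drive_tool([
  [0, 0, -0.006, 0, 0, 0],
  [0, 0, -0.012, 0, 0, 0],
  [0, 0, -0.018, 0, 0, 0],
  [0, 0, -0.024, 0, 0, 0],
  [0, 0, -0.024, 0, 0, 0],
])

```text
time: 17.7
ee_pos: [0.5594, 0.1287, 0.1069]
eef_rot: [0.368, 0.93, -0.001, -0.0]
ft_force: [-0.3, 0.4, -1.7]
width: 0.0396
grip_force: 50.1
```

Emit:
drive_tool([
  [0, 0, -0.03, 0, 0, 0],
  [0, 0, -0.08, 0, 0, 0],
  [0, 0, -0.14, 0, 0, 0],
  [0, 0, -0.2, 0, 0, 0],
  [0, 0, -0.24, 0, 0, 0],
])

```text
time: 18.12
ee_pos: [0.56, 0.1294, 0.181]
eef_rot: [0.368, 0.93, 0.0, 0.001]
ft_force: [-0.1, 0.3, -1.2]
width: 0.0394
grip_force: 50.1
```

```bash
python3 - <<'E'
from h import *
plan([.522,-.209,.179],-75)
a=camera("scene");b=camera("side");w=camera("wrist")
cv2.imwrite("pics/s2.png",np.hstack([cv2.resize(a[90:290,170:410],(400,333)),cv2.resize(b[90:290,220:460],(400,333))]))
cv2.imwrite("pics/w2.png",w)
E
```

```text
t 18.12 pos [0.56   0.1294 0.181 ] tilt [ 0.0011 -0.     -1.    ] yaw 46.82 q [-0.399  0.245  0.108  1.663 -0.027  1.235  0.532] F [-0.1  0.3 -1.2] M [ 0.01 -0.09 -0.02] w 0.0394 g 50.1
shift units [-0.6795 -0.9091  0.0066]
turn deg world -121.82 -> rz 2.7071
```

View pics/s2.png

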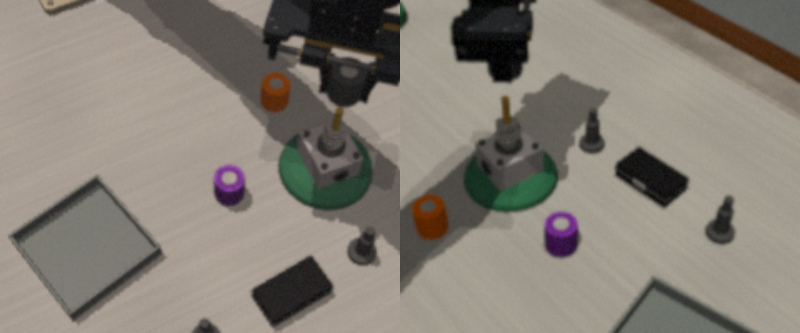

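The cap is in the gripper and the neck is bare, with its spring rod showing. Next I go to the tray.

Emit:
drive_tool([
  [-0.05, -0.068, 0, 0, 0, 0],
  [-0.12, -0.16, 0, 0, 0, 0],
  [-0.19, -0.254, 0, 0, 0, 0],
  [-0.26, -0.348, 0, 0, 0, 0],
  [-0.33, -0.442, 0, 0, 0, 0],
])

```text
time: 18.68
ee_pos: [0.54, -0.0363, 0.1776]
eef_rot: [0.368, 0.93, -0.001, -0.001]
ft_force: [0.9, 0.4, -1.3]
width: 0.0393
grip_force: 50.1
```

Emit:
drive_tool([
  [-0.07, -0.095, 0, 0, 0, 0],
  [-0.14, -0.19, 0, 0, 0, 0],
  [-0.21, -0.285, 0, 0, 0, 0],
  [-0.28, -0.38, 0, 0, 0, 0],
  [-0.35, -0.467, 0, 0, 0, 0],
])

```text
time: 19.1
ee_pos: [0.5205, -0.2106, 0.1777]
eef_rot: [0.368, 0.93, -0.0, -0.001]
ft_force: [1.5, 0.7, -1.6]
width: 0.0397
grip_force: 50.1
```

Emit:
drive_tool([
  [0, 0, 0, 0, 0, 0],
  [0, 0, 0, 0, 0, 0],
  [0, 0, 0, 0, 0, 0],
  [0, 0, 0, 0, 0, 0],
  [0, 0, 0, 0, 0, 0],
])

```text
time: 19.52
ee_pos: [0.5222, -0.2071, 0.1786]
eef_rot: [0.367, 0.93, 0.0, -0.0]
ft_force: [-0.4, 0.0, -1.7]
width: 0.0392
grip_force: 50.1
```

```bash
python3 - <<'E'
from h import *
plan([.522,-.209,.012],59)
cv2.imwrite("pics/w3.png",camera("wrist"));a=camera("scene");b=camera("side")
cv2.imwrite("pics/s3.png",np.vstack([np.hstack([cv2.resize(a[120:320,120:360],(400,300)),cv2.resize(b[170:370,270:510],(400,300))]),np.hstack([cv2.resize(cv2.imread("pics/w3.png"),(400,250)),np.zeros((250,400,3),np.uint8)])]))
E
```

```text
t 19.52 pos [ 0.5222 -0.2071  0.1786] tilt [-5.e-04  6.e-04 -1.e+00] yaw 46.99 q [ 0.005  0.223  0.336  1.708 -0.078  1.224  1.181] F [-0.4  0.  -1.7] M [-0.01 -0.02  0.04] w 0.0392 g 50.1
shift units [-0.0042 -0.0052  0.5554]
turn deg world 12.01 -> rz -0.267
```

View pics/s3.png

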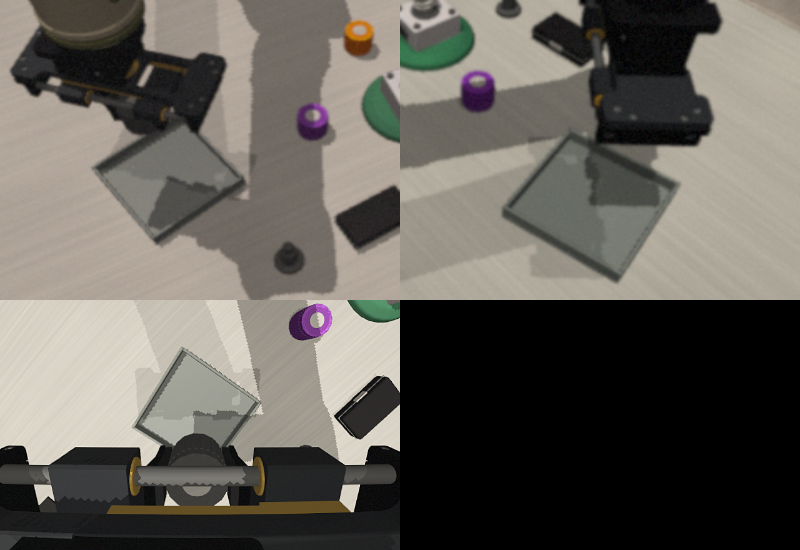

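The cap is held upright over the tray. In the wrist picture the tray's corners are at about (293,78) and (416,163).

Emit:
drive_tool([
  [0, 0, 0.06, 0, 0, -0.06],
  [0, 0, 0.14, 0, 0, -0.12],
  [0, 0, 0.24, 0, 0, -0.18],
  [0, 0, 0.34, 0, 0, -0.26],
  [0, 0, 0.4, 0, 0, -0.26],
])

```text
time: 20.08
ee_pos: [0.5208, -0.2077, 0.0562]
eef_rot: [0.269, 0.963, 0.0, -0.001]
ft_force: [0.5, 0.3, -1.3]
width: 0.0394
grip_force: 50.1
```

Emit:
drive_tool([
  [0, 0, 0, 0, 0, 0],
  [0, 0, 0, 0, 0, 0],
  [0, 0, 0, 0, 0, 0],
  [0, 0, 0, 0, 0, 0],
  [0, 0, 0, 0, 0, 0],
])

```text
time: 20.5
ee_pos: [0.523, -0.2088, 0.0606]
eef_rot: [0.271, 0.963, 0.0, 0.001]
ft_force: [-0.1, -0.3, -1.5]
width: 0.0392
grip_force: 50.1
```

```bash
python3 - <<'E'
from h import *
plan([.522,-.209,.012],59)
c=get_calibration("wrist");im=camera("wrist");cv2.imwrite("pics/w4.png",im)
E
```

```text
t 20.5 pos [ 0.523  -0.2088  0.0606] tilt [ 2.5e-03 -4.0e-04 -1.0e+00] yaw 58.56 q [ 0.05   0.348  0.295  1.822 -0.12   0.986  1.416] F [-0.1 -0.3 -1.5] M [ 0.03 -0.01  0.05] w 0.0392 g 50.1
shift units [ 0.0029 -0.0025  0.162 ]
turn deg world 0.44 -> rz -0.0098
```

View pics/w4.png

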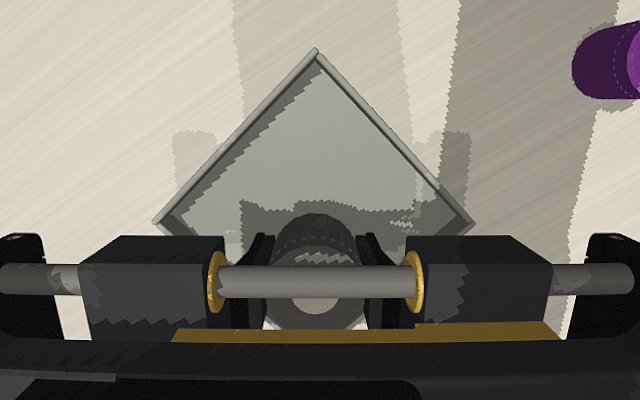

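The wrist view shows tray corners at (315,50), (157,221) and (470,222), with the cap in front of it.

```bash
python3 - <<'E'
from h import *
c=get_calibration("wrist")
P=[onz(c,*q,.024) for q in((315,50),(157,221),(470,222))];print(np.round(P,4),(P[1]+P[2])/2)
E
```

```text
[[ 0.4375 -0.1567  0.024 ]
 [ 0.4693 -0.2876  0.024 ]
 [ 0.5682 -0.1271  0.024 ]] [ 0.51872297 -0.20733892  0.024     ]
```

Emit:
drive_tool([
  [0, 0, 0.04, 0, 0, 0],
  [0, 0, 0.08, 0, 0, 0],
  [0, 0, 0.12, 0, 0, 0],
  [0, 0, 0.145, 0, 0, 0],
  [0, 0, 0.152, 0, 0, 0],
])

```text
time: 20.97
ee_pos: [0.5206, -0.2081, 0.011]
eef_rot: [0.271, 0.963, -0.0, -0.002]
ft_force: [-1.2, -0.9, -0.6]
width: 0.0394
grip_force: 50.1
```

Emit:
drive_tool([
  [0, 0, 0.001, 0, 0, 0],
  [0, 0, 0.002, 0, 0, 0],
  [0, 0, 0.003, 0, 0, 0],
  [0, 0, 0.004, 0, 0, 0],
  [0, 0, 0.004, 0, 0, 0],
])

```text
time: 21.38
ee_pos: [0.5223, -0.2087, 0.0126]
eef_rot: [0.271, 0.963, 0.0, 0.0]
ft_force: [-0.4, -0.5, -1.5]
width: 0.0395
grip_force: 50.1
```

Emit:
drive_tool([
  [0, 0, 0.001, 0, 0, 0],
  [0, 0, 0.002, 0, 0, 0],
  [0, 0, 0.004, 0, 0, 0],
  [0, 0, 0.006, 0, 0, 0],
  [0, 0, 0.006, 0, 0, 0],
])

```text
time: 21.8
ee_pos: [0.5219, -0.2086, 0.0103]
eef_rot: [0.271, 0.963, 0.0, -0.0]
ft_force: [0.0, -0.2, -0.8]
width: 0.0394
grip_force: 50.1
```

Emit:
drive_tool([
  [0, 0, 0.001, 0, 0, 0],
  [0, 0, 0.002, 0, 0, 0],
  [0, 0, 0.003, 0, 0, 0],
  [0, 0, 0.003, 0, 0, 0],
  [0, 0, 0.003, 0, 0, 0],
])

```text
time: 22.22
ee_pos: [0.522, -0.2086, 0.0095]
eef_rot: [0.271, 0.963, 0.0, -0.0]
ft_force: [0.1, -0.5, -1.6]
width: 0.0394
grip_force: 50.1
```

Emit:
drive_tool([
  [0, 0, 0.001, 0, 0, 0],
  [0, 0, 0.002, 0, 0, 0],
  [0, 0, 0.003, 0, 0, 0],
  [0, 0, 0.003, 0, 0, 0],
  [0, 0, 0.003, 0, 0, 0],
])

```text
time: 22.63
ee_pos: [0.522, -0.2086, 0.0086]
eef_rot: [0.271, 0.963, 0.0, -0.0]
ft_force: [-0.8, 0.2, -1.1]
width: 0.0394
grip_force: 50.1
```

Emit:
drive_tool([
  [0, 0, 0.001, 0, 0, 0],
  [0, 0, 0.002, 0, 0, 0],
  [0, 0, 0.003, 0, 0, 0],
  [0, 0, 0.003, 0, 0, 0],
  [0, 0, 0.003, 0, 0, 0],
])

```text
time: 23.05
ee_pos: [0.522, -0.2086, 0.008]
eef_rot: [0.271, 0.963, 0.0, 0.0]
ft_force: [-2.9, 0.6, 3.6]
width: 0.0392
grip_force: 50.2
```

Contact felt. Next: release, let it settle and rise.

Emit:
drive_tool([
  [0, 0, 0, 0, 0, 0],
  [0, 0, 0, 0, 0, 0],
  [0, 0, 0, 0, 0, 0],
  [0, 0, 0, 0, 0, 0],
  [0, 0, 0, 0, 0, 0],
], claw=0.1)

```text
time: 23.47
ee_pos: [0.5221, -0.2086, 0.0077]
eef_rot: [0.271, 0.963, 0.0, 0.0]
ft_force: [-1.1, -0.5, 0.3]
width: 0.0653
grip_force: 0.0
```

Emit:
drive_tool([
  [0, 0, 0, 0, 0, 0],
  [0, 0, 0, 0, 0, 0],
  [0, 0, 0, 0, 0, 0],
  [0, 0, -0.02, 0, 0, 0],
  [0, 0, -0.06, 0, 0, 0],
])

```text
time: 23.88
ee_pos: [0.521, -0.2083, 0.0252]
eef_rot: [0.271, 0.963, -0.0, -0.001]
ft_force: [-1.1, 0.3, 0.2]
width: 0.0784
grip_force: 0.0
```

Emit:
drive_tool([
  [0, 0, -0.06, 0, 0, 0],
  [0, 0, -0.14, 0, 0, 0],
  [0, 0, -0.24, 0, 0, 0],
  [0, 0, -0.34, 0, 0, 0],
  [0, 0, -0.44, 0, 0, 0],
])

```text
time: 24.3
ee_pos: [0.5218, -0.2088, 0.1605]
eef_rot: [0.271, 0.963, 0.0, 0.0]
ft_force: [0.9, 0.2, -0.5]
width: 0.0782
grip_force: 0.0
```

Emit:
drive_tool([
  [0, 0, -0.06, 0, 0, 0],
  [0, 0, -0.1, 0, 0, 0],
  [0, 0, -0.1, 0, 0, 0],
  [0, 0, -0.1, 0, 0, 0],
  [0, 0, -0.1, 0, 0, 0],
])

```text
time: 24.72
ee_pos: [0.5213, -0.2083, 0.1865]
eef_rot: [0.271, 0.963, 0.0, -0.001]
ft_force: [-0.2, -0.7, -1.1]
width: 0.0787
grip_force: 0.0
```

```bash
python3 - <<'E'
from h import *
plan([.522,-.209,.012],59)
a=camera("scene");b=camera("side");w=camera("wrist")
cv2.imwrite("pics/s5.png",np.vstack([np.hstack([cv2.resize(a[120:320,120:360],(400,300)),cv2.resize(b[170:370,270:510],(400,300))]),np.hstack([cv2.resize(w,(400,250)),cv2.resize(a,(400,250))])]))
E
```

```text
t 24.72 pos [ 0.5213 -0.2083  0.1865] tilt [-1.8e-03  6.0e-04 -1.0e+00] yaw 58.57 q [ 0.025  0.216  0.315  1.697 -0.07   1.241  1.379] F [-0.2 -0.7 -1.1] M [ 0.01 -0.01 -0.  ] w 0.0787 g 0.0
shift units [-4.200e-03 -5.000e-04  5.818e-01]
turn deg world 0.43 -> rz -0.0097
```

View pics/s5.png

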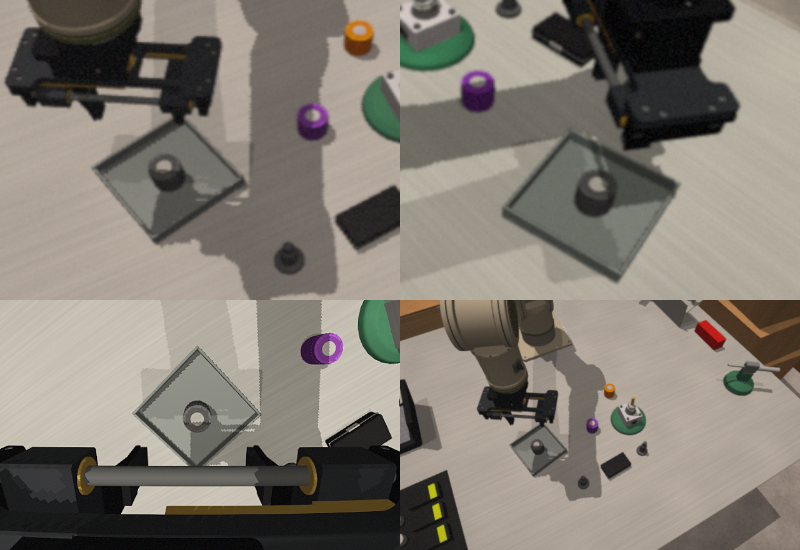

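The cap stands upright in the tray, at about (166,172) in the scene crop and (597,190) in the side one. The pistons and the case haven't moved.

```bash
python3 -c "
from bench import *
print(close_job())"
```

```text
the job is handed in; nothing more can be done
None
```

The cap is unscrewed and stands upright, open end down, in the grey tray; I held it as it came free, the pistons and gauge case are where they were, and the job was handed in after about 25 s of robot time.

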